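Stir the drying milling balls

ROBOT

A 7-joint arm with a two-finger parallel gripper is mounted at the origin on the work surface. World frame = base frame: x ahead of the robot, y to its left, z up, the work surface at z = 0. Lengths are in m, angles in rad, forces in N, time in s.
With the tool pointing down it reaches from about 0.4 to 0.85 m from the base axis. Payload 10.4 kg.
Tool frame: the origin (TCP) lies on the centre line of the jaws, within the pads' length; the fingertips stand 8 mm ahead of it and the grasp point (between the pads) lies 11 mm behind it (robot.finger_overhang is the distance from the TCP to the fingertips, in m); z points along the fingers, y is the direction in which the jaws open and shut (so a half turn about z gives the same grasp; the last joint's range is limited). The gripper opens to 87 mm and grips with 3 to 60 N. Pads are 19 mm wide; open, the fingers measure 117 mm over their backs; the gripper's body (75 mm by 190 mm) begins 51 mm behind the grasp point.
Start: joints at [-1.153, 0.332, -0.065, 1.46, 0.022, 1.35, -0.088], TCP at [0.267, 0.565, 0.231] pointing down, gripper open.
Joint ranges: [-2.6, 2.6], [-0.5, 2.12], [-1.47, 1.34], [0.16, 2.42], [-1.27, 4.41], [0.06, 2.06], [-2.6, 2.6]. Speed limits (rad/s): [2.22, 2.22, 2.79, 2.79, 3.14, 3.14, 3.14].

INTERFACE

Orientations are given as a unit quaternion [x, y, z, w].
In Python, from plant import robot, effector, planner, monitor, cams gives the robot as it stands. The module is installed in compiled form; this text tells all that it offers. Calls block until the motion is done:
- robot.goto(position, orientation): joint-space move of the TCP to a pose.
- robot.move_linear(position, ori=None, vel=0.15): straight line of the TCP; ori=None keeps the orientation; vel is the mean speed in m/s.
- robot.move_j(angles): joint-space move.
- effector.move_gripper(opening, grip_force=None): finger opening in m; grip_force is the grip in N (None keeps the last); returns when the fingers have stopped.
- robot.dwell(seconds).
- planner.solve_ik(position, orientation): joint angles nearest the present ones, or None.
- monitor.observe(): the state.
- cams.camera(name): name is "scene" or "top"; returns a dict with "image" (420x560x3 uint8, red, green, blue), "camera_matrix" (3x3 intrinsics, pixels), "dist" ([k1, k2, p1, p2, k3] as OpenCV has them; the pictures are not rectified), "origin" and "rotation" of the camera in the world. Camera axes: x right, y up, looking along -z (the intrinsics and any distortion apply to the point x, -y, -z); pixel columns grow to the right and rows downward; lengths in m; the calibration is good to about 2 mm. A picture is of the moment at which its call begins. There is no depth.
A pose or a line that the arm cannot do raises robot.PlanningError and nothing moves.
- robot.finish_job(): hands the job in, once; it reports no verdict.
The state is a dict: "time": time; "qpos": joint angles; "joint_vel": joint speeds; "joint_torque": joint torques, N m; "tcp_pos": TCP position; "eef_rot": TCP orientation; "contact_force": force on the tool from outside, world axes, zero at the start; "moment": the same for the moment, N m; "gripper_width": finger opening in m.
Only numpy, scipy, OpenCV 4.12 (cv2) and the standard library are available. Lean on these libraries where they do the work, as an engineer would, in place of code of your own. Each camera call takes 0.05 s, during which the arm holds its last target. There are 200 camera calls.

TASK

Take the stirring rod with the round rubber bulb and the long thick grip from its rack and, with the bulb down close to the bottom of the steel dish, stir the ceramic milling balls round and round in wide circles, about halfway between the middle and the wall (three full turns will do), so that the big ball is shifted from where it lay but stays in the dish. Stir with the rod only, not with the gripper. Then lower the rod, bulb first, into the tall white jar and let go, leaving it leaning there and the jar standing.

Things in the scene. Friction and masses are not known exactly. Their poses are not given: they have to be found in the camera images.
- stirrer: Rod 175 mm long hanging upright; origin at its lowest point, z up the rod: rubber bulb 18 mm wide to z 26, shaft 8 to z 105, collar 40 to z 111, round grip 22 to z 175. 90 g, balance near z 120. Its collar lies on a fixed white rack (100 x 190 mm, long side within 15 deg of world y, top 124 mm up). Lift straight out of the 24 mm hole. 120 mm along hangs a spatula (grip 12 mm thick, top 158 mm up), not wanted.
- dish: Open round stainless dish fixed to the bench. Origin: centre of its underside, z up. 55 mm high, outer radius 70 mm at the rim; inside, a flat floor of radius 45 mm at z 6, then a straight wall sloping outwards to radius 66 mm at the rim. Five white ceramic balls lie on the floor in a ring 32 mm from the middle; the middle is free at the start, so the bulb can be lowered there and then moved outwards.
- big_ball: The one bigger ball in the dish, white ceramic, 28 mm across, about 70 g. Origin: its centre, 20 mm above the bench at the start; its axes mean nothing. The other four balls are 20 mm across, 25 g each. They roll aside as the bulb comes round, each turn shifting them some 10 to 20 mm; caught against the wall they push back with up to about 15 N, so hold the rod firmly.
- jar: Tall white ceramic jar for used tools, open on top, empty, loose on the bench, 0.6 kg. Origin: centre of its underside, z up. 100 mm high, outer radius 36 mm, inner radius 32 mm, inner floor at z 6. The rod, let go inside, leans on the rim. Bystanders further back, not wanted: a low steel cup, a brown bottle up to 120 mm high, a divided white box.
Not all that is in view belongs to the job. Leave any purple or yellow look-alike of the dish alone.

How it is judged:
On the way, in this order (a step that is already met when the one before it is completed fails the run):
1. the bulb, within 16 mm of the dish's floor, is more than 14 mm from the middle on the dish's +x side (within 14 mm of its x axis) (x of stirrer in the frame of dish between 0.014 and 0.05 m and y of stirrer in the frame of dish between -0.014 and 0.014 m and z of stirrer in the frame of dish between 0 and 0.022 m), for 0.05 s.
2. then likewise on the dish's -x side (x of stirrer in the frame of dish between -0.05 and -0.014 m and y of stirrer in the frame of dish between -0.014 and 0.014 m and z of stirrer in the frame of dish between 0 and 0.022 m), for 0.05 s.
3. then likewise on the dish's +y or -y side, with the big ball more than 10 mm from where it lay at the start (((y of stirrer in the frame of dish between 0.014 and 0.05 m and x of stirrer in the frame of dish between -0.014 and 0.014 m and z of stirrer in the frame of dish between 0 and 0.022 m) or (y of stirrer in the frame of dish between -0.05 and -0.014 m and x of stirrer in the frame of dish between -0.014 and 0.014 m and z of stirrer in the frame of dish between 0 and 0.022 m)) and distance of big_ball from where it was at the start of the episode above 0.01 m), for 0.05 s.
4. then once more on the dish's +x side (three turns, either way round, meet these four in order) (all of step 1), for 0.05 s.
At the end, for the whole second after the job is handed in: The rod rests, let go, bulb down in the jar: its lowest point within 34 mm of the jar's axis and 40 mm of its underside, tilted under 50 degrees, slower than 0.05 m/s; the jar stands on the bench within 10 degrees of upright; the big ball is inside the dish below the rim (horizontal distance between stirrer and jar below 0.034 m and z of stirrer in the frame of jar between 0 and 0.04 m and angle between stirrer's own z axis and vertical below 0.9 rad and linear speed of stirrer below 0.05 m/s and angle between jar's own z axis and vertical below 0.17 rad and height (world z) of jar below 0.01 m and horizontal distance between big_ball and dish below 0.066 m and z of big_ball in the frame of dish between 0 and 0.055 m); the robot touches nothing.
It fails at once if the gripper touches the big ball (contact force between the fingers and big_ball above 0.5 N).
It fails at once if the rod is dropped into the jar: inside it, it moves faster than 0.9 m/s (a fall of about 40 mm) (horizontal distance between stirrer and jar below 0.034 m and z of stirrer in the frame of jar below 0.08 m and linear speed of stirrer above 0.9 m/s).
It also fails if it takes over 72 s, if anything falls off the work surface, if the arm or the gripper's body presses on something with over 40 N, if the wrist force passes 120 N, or if a joint passes its speed limit or range.

## Working session

There is one attempt and no reset: what is moved stays moved. The work goes in short steps, each a Python script; the robot and the scene stay as the last script left them, time stands still between calls to the robot, and variables do not carry over. Pictures are saved under pics/ and viewed, about 8 in all and at most 12, crops included, and the job is handed in when it is done.

```bash
mkdir -p pics
cat > h.py <<'E'
import numpy as np, cv2
from plant import robot, effector, planner, monitor, cams
def ray(c,u,v):
    p=cv2.undistortPoints(np.array([[[u,v]]],float),np.array(c["camera_matrix"],float),np.array(c["dist"],float))[0,0]
    return np.array(c["origin"]),np.array(c["rotation"])@np.array([p[0],-p[1],-1.])
def at_z(c,u,v,z):
    o,d=ray(c,u,v); return o+d*(z-o[2])/d[2]
def proj(c,P):
    P=np.atleast_2d(P); q=(P-np.array(c["origin"]))@np.array(c["rotation"]); q=q*[1,-1,-1]
    return cv2.projectPoints(q,np.zeros(3),np.zeros(3),np.array(c["camera_matrix"],float),np.array(c["dist"],float))[0][:,0]
def save(c,n): cv2.imwrite("pics/"+n,c["image"][:,:,::-1])
E
python3 - <<'E'
from h import *
import pickle
for n in("scene","top"):
    c=cams.camera(n); save(c,n+"0.png"); pickle.dump(c,open(n+"0.pkl","wb")); print(n,c["camera_matrix"],c["dist"],c["origin"],c["rotation"])
s=monitor.observe(); print(s)
a=cv2.imread("pics/scene0.png");b=cv2.imread("pics/top0.png")
E
```

```text
scene [[393.54844727   0.         277.31220922]
 [  0.         393.54844727 209.32940717]
 [  0.           0.           1.        ]] [-0.09361763  0.          0.          0.          0.        ] [ 0.82213218 -0.51078665  0.71435617] [0.32709927 0.10281089 0.29621804 0.89145435]
top [[414.27886761   0.         281.29037692]
 [  0.         414.27886761 208.71309306]
 [  0.           0.           1.        ]] [0.00145236 0.         0.         0.         0.        ] [ 0.38384056 -0.05919729  1.05114926] [-0.0453595   0.02574209  0.7073731  -0.70491359]
{'time': 0.1, 'qpos': array([-1.15262719,  0.33279349, -0.06472195,  1.4607893 ,  0.02156243,
        1.34991154, -0.08851035]), 'joint_vel': array([-0.00013437, -0.00200617,  0.00157132, -0.00194448, -0.00063777,
        0.00161256,  0.00216878]), 'joint_torque': array([ 1.20042223e-03, -6.24543500e+01,  2.43322074e-02, -3.90713561e+01,
       -6.15033461e-02,  3.66177550e-02,  7.30942816e-05]), 'tcp_pos': array([0.2664922 , 0.56499314, 0.22987551]), 'eef_rot': array([ 2.18595141e-01,  9.75815453e-01, -5.90670373e-04, -1.27627417e-04]), 'contact_force': array([ 0.55209704, -0.71314921, -0.21809113]), 'moment': array([ 0.02365199,  0.01100872, -0.00060702]), 'gripper_width': 0.08676624575545504}
```

View pics/scene0.png

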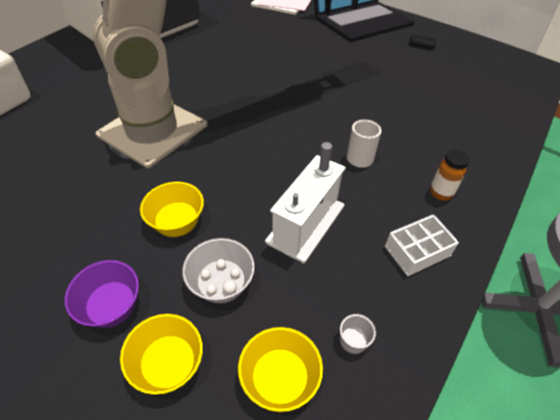

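View pics/top0.png

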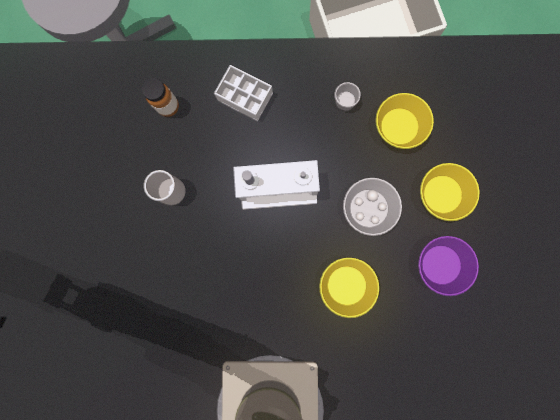

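Scene view: the thick dark grip is at (325,157) and the thin one, the spatula, at (296,200). The steel dish with balls is at (218,272). The tall white jar is at (363,143) and the low cup at (357,335), which is not wanted. The yellow and purple bowls are decoys. Top view: thick grip (248,178), thin (303,175), dish (372,207), jar (165,188).

The rotation is a quaternion, so I'll fix the helper and then check a close crop.

```bash
sed -i 's/import numpy as np, cv2/import numpy as np, cv2\nfrom scipy.spatial.transform import Rotation as R/; s/np.array(c\["rotation"\])/R.from_quat(c["rotation"]).as_matrix()/' h.py
python3 - <<'E'
import cv2,numpy as np
b=cv2.imread("pics/top0.png");a=cv2.imread("pics/scene0.png")
z=lambda i,x,y,w,h,f:cv2.resize(i[y:y+h,x:x+w],None,fx=f,fy=f,interpolation=cv2.INTER_CUBIC)
t=z(b,230,150,100,75,4); d=z(b,335,170,100,75,4); j=z(b,125,150,100,75,4); s=z(a,270,125,100,75,4)
cv2.imwrite("pics/crop0.png",np.vstack([np.hstack([t,d]),np.hstack([j,s])]))
E
```

```text
(no output)
```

View pics/crop0.png

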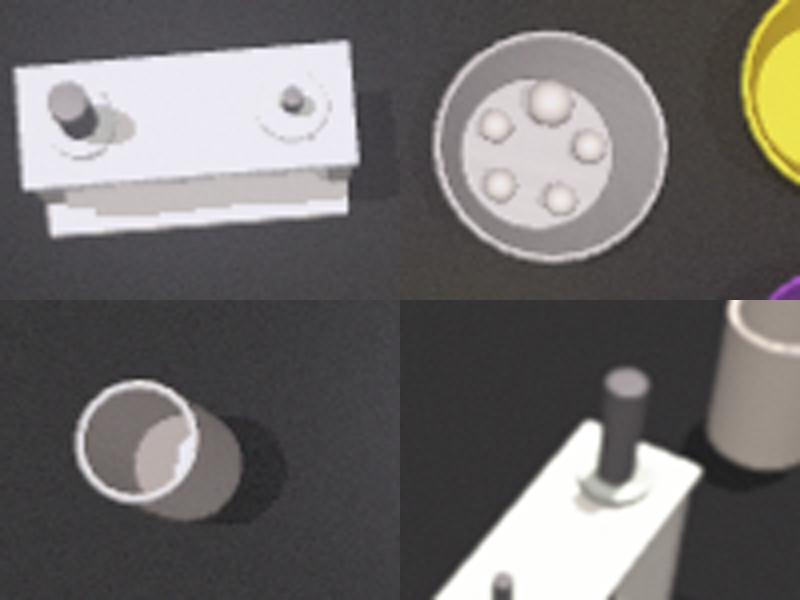

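Top-left panel: the thick grip's top is at crop (68,100), with its 40 mm collar below and the thin spatula at (293,97). So the thick one is the stirrer. The dish has four small balls and the big one at crop (551,102). The jar rim centre is at crop (137,441). Now to turn these into positions.

Run:
```python
from h import *
import pickle
t=pickle.load(open("top0.pkl","rb"));s=pickle.load(open("scene0.pkl","rb"))
np.set_printoptions(precision=4,suppress=True)
g=at_z(t,246.7,174.7,.194);print("grip top",g,at_z(s,326.4,145.2,.194))
print("collar",at_z(t,250,183,.130), "spatula top",at_z(t,302.9,174,.158))
d=at_z(t,372.2,206.2,.055);print("dish",d,at_z(t,368.9,207.9,.006),at_z(s,218,270,.055))
print("rim r",np.linalg.norm(at_z(t,343.4,206.2,.055)-at_z(t,401.3,206.2,.055))/2)
print("big",at_z(t,372.4,195.2,.020)-d)
j=at_z(t,158.9,184.9,.1);print("jar",j,"scene",at_z(s,366.5,129.5,.1))
# rack corners crop top-left
for u,v in[(15,68),(350,41),(358,163),(23,188)]: print(at_z(t,230+u/4-.4,150+v/4-.4,.124))
for n,p in(("top",t),("scene",s)):
    print(n,proj(p,[[*g[:2],.194],[*d[:2],.055],[*j[:2],.1]]))
```

```text
grip top [0.5427 0.0371 0.194 ] [0.5439 0.04   0.194 ]
collar [0.5355 0.0368 0.13  ] spatula top [ 0.55   -0.0818  0.158 ]
dish [ 0.4895 -0.2503  0.055 ] [ 0.4904 -0.2513  0.006 ] [ 0.4968 -0.2538  0.055 ]
rim r 0.06919183546976192
big [ 0.0313 -0.0079 -0.035 ]
jar [0.5374 0.2537 0.1   ] scene [0.5418 0.2523 0.1   ]
[0.5746 0.0757 0.124 ]
[ 0.5887 -0.1151  0.124 ]
[ 0.5187 -0.1189  0.124 ]
[0.5056 0.0705 0.124 ]
top [[246.7 174.7]
 [372.2 206.2]
 [158.9 184.9]]
scene [[325.1041 145.6954]
 [216.3881 266.8086]
 [365.1633 128.5366]]
```

Positions agree within a few mm between cameras, and stirrer and spatula come out 119 mm apart (120 given). Next is an IK check of the whole plan for the jaw orientations.

```bash
cat >> h.py <<'E'
ROD=np.array([.543,.0385]); DISH=np.array([.4915,-.2513]); JAR=np.array([.539,.2533])
def ori(yaw=0,tilt=0):  # tool down; jaws along world y at yaw 0 ; tilt about world y of the rod (+ = top towards +x)
    return (R.from_euler('y',tilt,degrees=True)*R.from_euler('z',yaw,degrees=True)*R.from_quat([0,1,0,0])).as_quat()
L=.130 # TCP above the rod's lowest point
def tcp(bottom,tilt=0):
    return np.array(bottom)+L*np.array([np.sin(np.radians(tilt)),0,np.cos(np.radians(tilt))])
E
python3 - <<'E'
from h import *
np.set_printoptions(precision=2,suppress=True)
for yaw in(-180,-20,0,20,90,-90):
    print(yaw)
    for p,t in(([*ROD,.02],0),([*ROD,.165],0),([*DISH,.165],0),([*DISH,.012],0),([*JAR,.165],0),([*JAR,.01],0),([*JAR,.01],18),([*JAR,.01],-18)):
        q=planner.solve_ik(tcp(p,t),ori(yaw,t)); print("  ",t,q)
E
```

```text
-180
   0 [-0.66  0.23  0.58  1.81 -0.14  1.14 -1.61]
   0 [-0.67  0.12  0.57  1.6  -0.07  1.44 -1.66]
   0 [-0.58  0.24  1.15  1.6  -0.22  1.45 -0.98]
   0 [-0.46  0.38  1.04  1.81 -0.35  1.16 -0.88]
   0 [-0.89  0.25  0.45  1.46 -0.11  1.45 -2.  ]
   0 [-0.89  0.35  0.46  1.68 -0.17  1.15 -1.96]
   18 [-0.74  0.68  0.51  1.29 -0.4   1.56 -1.78]
   -18 [-0.9   0.08  0.24  2.01  0.24  0.81 -2.38]
-20
   0 [-0.52  0.22  0.42  1.8  -0.1   1.14  1.15]
   0 [-0.53  0.12  0.42  1.6  -0.05  1.44  1.11]
   0 [-0.6   0.25  1.19  1.6  -0.24  1.45  1.83]
   0 [-0.39  0.34  0.94  1.81 -0.3   1.15  1.87]
   0 [-0.64  0.24  0.15  1.45 -0.04  1.46  0.73]
   0 [-0.63  0.33  0.14  1.66 -0.05  1.15  0.74]
   18 [-0.51  0.64  0.15  1.27 -0.2   1.53  0.88]
   -18 [-0.82  0.08  0.15  2.01  0.25  0.81  0.41]
0
   0 [-0.5   0.22  0.4   1.8  -0.09  1.14  1.49]
   0 [-0.54  0.12  0.42  1.6  -0.05  1.44  1.46]
   0 [-0.61  0.26  1.21  1.6  -0.24  1.45  2.18]
   0 [-0.46  0.37  1.03  1.81 -0.35  1.16  2.26]
   0 [-0.63  0.24  0.14  1.45 -0.03  1.46  1.08]
   0 [-0.62  0.33  0.12  1.66 -0.04  1.15  1.09]
   18
[... 551 characters left out ...]
None
   0 [-0.59  0.24  1.17  1.6  -0.22  1.45 -2.55]
   0 [-0.54  0.45  1.17  1.81 -0.45  1.18 -2.37]
   0 [ 0.36  0.51 -1.24  1.4   0.48  1.57  2.3 ]
   0 [ 0.38  0.67 -1.24  1.61  0.65  1.34  2.18]
   18 [ 0.24  0.99 -1.26  1.22  0.68  1.72  2.26]
   -18 [-0.63  0.09 -0.04  2.    0.27  0.82  2.31]
-90
   0 [-0.58  0.22  0.48  1.8  -0.11  1.14 -0.06]
   0 [-0.61  0.12  0.5   1.6  -0.06  1.44 -0.1 ]
   0 [-0.66  0.3   1.29  1.6  -0.29  1.46  0.66]
   0 [-0.47  0.38  1.05  1.81 -0.36  1.16  0.7 ]
   0 [-0.77  0.24  0.31  1.46 -0.07  1.45 -0.46]
   0 [-0.76  0.34  0.3   1.67 -0.11  1.15 -0.43]
   18 [-0.61  0.65  0.3   1.28 -0.28  1.54 -0.29]
   -18 [-0.88  0.08  0.22  2.01  0.24  0.81 -0.81]
```

Run:
```python
from h import *
q=ori(-20)
robot.goto([*ROD,.25],q)
c=cams.camera("scene"); save(c,"s1.png"); t=cams.camera("top")
# expected jaw midpoint / grip top overlay
im=np.ascontiguousarray(c["image"][:,:,::-1]); 
for p in proj(c,[[*ROD,.194],[*ROD,.13]]): cv2.circle(im,tuple(int(round(x)) for x in p),1,(0,0,255),-1)
A=cv2.resize(im[70:220,250:400],None,fx=2.6,fy=2.6,interpolation=cv2.INTER_CUBIC)
B=cv2.resize(np.ascontiguousarray(t["image"][120:270,180:330,::-1]),None,fx=2.6,fy=2.6)
cv2.imwrite("pics/above.png",np.hstack([A,B]))
s=monitor.observe(); print(s["time"],s["tcp_pos"],s["contact_force"])
```

```text
2.3333 [0.54297374 0.03948954 0.24988158] [-0.06296752  1.05030512 -0.11942765]
```

View pics/above.png

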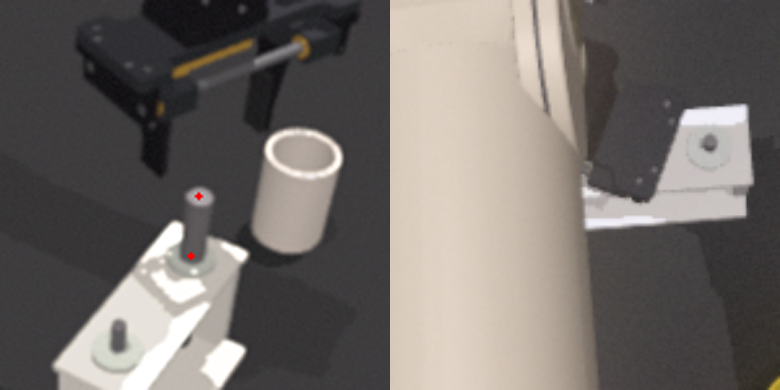

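The jaws straddle the thick grip, and the projected points sit on the grip top (198,195) and its base (190,256). Going down to grip and lift.

Run:
```python
from h import *
robot.move_linear([*ROD,.149],vel=.1)
effector.move_gripper(0.0,60)
s=monitor.observe(); print(s["time"],s["gripper_width"],s["contact_force"],s["tcp_pos"])
if .018<s["gripper_width"]<.026:
    robot.move_linear([*ROD,.29],vel=.12)
    s=monitor.observe(); print(s["time"],s["gripper_width"],s["contact_force"],s["tcp_pos"])
    c=cams.camera("scene"); im=np.ascontiguousarray(c["image"][:,:,::-1])
    b=s["tcp_pos"]
    for h in(0,-L+.105,-L): 
        p=proj(c,b+[0,0,h])[0]; print(h,p); cv2.circle(im,tuple(int(round(x)) for x in p),1,(0,0,255),-1)
    cv2.imwrite("pics/lift.png",cv2.resize(im[60:220,250:400],None,fx=3,fy=3,interpolation=cv2.INTER_CUBIC))
```

```text
4.575 0.02090735920217749 [-0.06348388  0.3445788  -1.21716348] [0.54299742 0.03852081 0.14899063]
5.9 0.02139166778263304 [ 0.34115746 -0.51714188 -0.70659155] [0.54266048 0.03848937 0.28921383]
0 [330.65238631 105.80465571]
-0.02500000000000001 [329.20447886 116.88925551]
-0.13 [323.76150662 158.13117101]
```

View pics/lift.png

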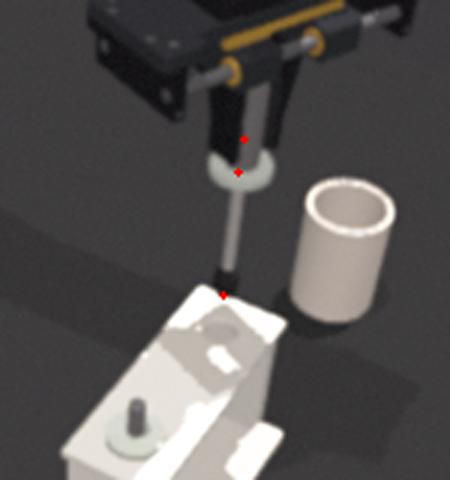

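The rod is held straight, with the bulb tip at about crop (225,294) against the predicted (223,295), clear of the rack. Now the dish and stirring, spiralling out from the middle.

Run:
```python
from h import *
robot.move_linear([*DISH,.26],vel=.22)
robot.move_linear([*DISH,.011+L],vel=.1)
s=monitor.observe(); print(s["time"],s["contact_force"].round(1),s["tcp_pos"].round(4)); f0=s["contact_force"]
r=0
for k in range(0,41):
    r=min(.025,.007*(k+1)); a=np.radians(22+30*k)
    robot.move_linear([DISH[0]+r*np.cos(a),DISH[1]+r*np.sin(a),.011+L],vel=.06)
    s=monitor.observe(); f=s["contact_force"]-f0
    if k%4==0: print(k,round(s["time"],1),f.round(1),s["gripper_width"].round(4),(s["tcp_pos"][:2]-DISH).round(4))
    if np.linalg.norm(f)>50: print("force",k,f); break
    if s["time"]>42: print("time"); break
c=cams.camera("scene"); t=cams.camera("top")
import pickle; pickle.dump((c,t,s),open("st.pkl","wb"))
im=np.ascontiguousarray(c["image"][:,:,::-1])
p=proj(c,s["tcp_pos"]-[0,0,L])[0]; cv2.circle(im,tuple(int(round(x)) for x in p),1,(0,0,255),-1)
A=cv2.resize(im[170:320,140:290],None,fx=2.6,fy=2.6,interpolation=cv2.INTER_CUBIC)
B=cv2.resize(np.ascontiguousarray(t["image"][130:280,300:450,::-1]),None,fx=2.6,fy=2.6)
cv2.imwrite("pics/stir.png",np.hstack([A,B])); print(monitor.observe()["time"])
```

```text
8.7833 [ 0.2 -0.1 -0.6] [ 0.4919 -0.2515  0.1416]Traceback (most recent call last):
  File "<stdin>", line 10, in <module>
AttributeError: 'float' object has no attribute 'round'
```

A trivial print error stopped the script after the first small step, so I'll fix it and continue.

Run:
```python
from h import *
f0=np.array([.2,-.1,-.6])
for k in range(1,41):
    r=min(.025,.007*(k+1)); a=np.radians(22+30*k)
    robot.move_linear([DISH[0]+r*np.cos(a),DISH[1]+r*np.sin(a),.011+L],vel=.06)
    s=monitor.observe(); f=s["contact_force"]-f0
    if k%4==0: print(k,round(s["time"],1),f.round(1),round(s["gripper_width"],4),(s["tcp_pos"]-[*DISH,L]).round(4))
    if np.linalg.norm(f)>50: print("force",k,f); break
    if s["time"]>42: print("time",k); break
c=cams.camera("scene"); t=cams.camera("top")
im=np.ascontiguousarray(c["image"][:,:,::-1])
p=proj(c,s["tcp_pos"]-[0,0,L])[0]; cv2.circle(im,tuple(int(round(x)) for x in p),1,(0,0,255),-1)
A=cv2.resize(im[170:320,140:290],None,fx=2.6,fy=2.6,interpolation=cv2.INTER_CUBIC)
B=cv2.resize(np.ascontiguousarray(t["image"][130:280,300:450,::-1]),None,fx=2.6,fy=2.6)
cv2.imwrite("pics/stir.png",np.hstack([A,B])); print(monitor.observe()["time"])
```

```text
4 10.4 [ 2.1 -1.6  1.1] 0.0211 [-0.0196  0.0145  0.0114]
8 11.9 [-0.5  0.1 -0.7] 0.0212 [-0.0038 -0.0255  0.0106]
12 13.3 [-8.1 -3.2  2.4] 0.021 [0.0216 0.0083 0.0107]
16 14.8 [ 6.6 -2.   1.8] 0.0213 [-0.0175  0.0143  0.0125]
20 16.3 [3.  6.7 3.3] 0.0211 [-0.002  -0.0227  0.0108]
24 17.7 [-6.  -6.   2.7] 0.021 [0.0212 0.0075 0.0111]
28 19.2 [-0.2  0.4 -0. ] 0.0208 [-0.02    0.0151  0.011 ]
32 20.7 [-0.   5.8  1.6] 0.0211 [-0.0025 -0.0229  0.0108]
36 22.1 [-2.5 -4.7  0.8] 0.021 [0.0223 0.0084 0.0111]
40 23.6 [-0.5  0.5  0.1] 0.0211 [-0.02    0.0158  0.0108]
23.7083
```

View pics/stir.png

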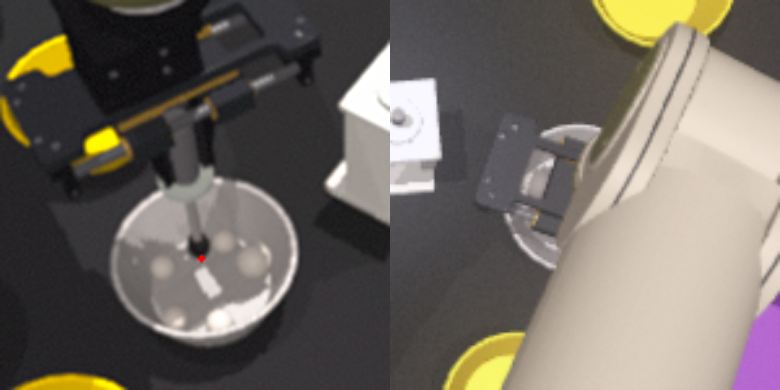

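Run:
```python
from h import *
import pickle
s=pickle.load(open("scene0.pkl","rb"));t=pickle.load(open("top0.pkl","rb"))
a=at_z(t,372.4,195.2,.020); b=at_z(s,140+253/2.6,170+262/2.6,.020)
print(a,b,b-a,"start in scene px",proj(s,a), a[:2]-DISH,b[:2]-DISH)
```

```text
[ 0.52077809 -0.25815574  0.02      ] [ 0.5122663 -0.2176622  0.02     ] [-0.00851178  0.04049354  0.        ] start in scene px [[227.42719345 287.01225484]] [ 0.02927809 -0.00685574] [0.0207663 0.0336378]
```

The big ball now lies 41 mm from its start, and forces stayed under 10 N. I'll do one more turn as margin for the unknown dish yaw, then go to the jar.

Run:
```python
from h import *
for k in range(41,55):
    a=np.radians(22+30*k); robot.move_linear([DISH[0]+.025*np.cos(a),DISH[1]+.025*np.sin(a),.011+L],vel=.06)
for r in(.015,.005): robot.move_linear([DISH[0]+r*np.cos(a),DISH[1]+r*np.sin(a),.011+L],vel=.06)
p=[DISH[0]+r*np.cos(a),DISH[1]+r*np.sin(a)]
robot.move_linear([*p,.315],vel=.15)
robot.goto([*JAR,.31],ori(0))
s=monitor.observe(); print(s["time"],s["gripper_width"],s["tcp_pos"],s["contact_force"])
c=cams.camera("scene"); t=cams.camera("top")
im=np.ascontiguousarray(c["image"][:,:,::-1])
for P in(s["tcp_pos"]-[0,0,L],[*JAR,.1]):
    q=proj(c,P)[0]; cv2.circle(im,tuple(int(round(x)) for x in q),1,(0,0,255),-1)
A=cv2.resize(im[30:180,290:440],None,fx=2.6,fy=2.6,interpolation=cv2.INTER_CUBIC)
B=cv2.resize(im[210:310,160:260],None,fx=3.9,fy=3.9,interpolation=cv2.INTER_CUBIC)
cv2.imwrite("pics/jar.png",np.hstack([A,B]))
```

```text
32.6333 0.02105111373079983 [0.5397022  0.25159793 0.31027467] [-0.69867154 -0.44659848 -0.44174207]
```

View pics/jar.png

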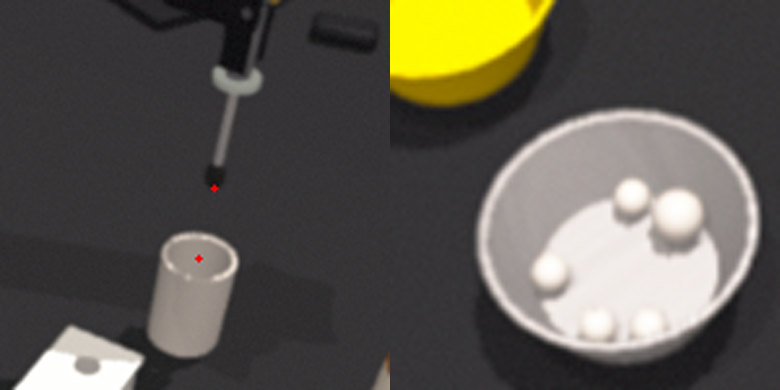

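The bulb tip is on its predicted point above the jar, and the jar's predicted mouth centre matches the image at (199,258). All five balls are in the dish, the big one at (677,215). Lowering, tilting and setting down.

Run:
```python
from h import *
J=np.array([*JAR,0])
robot.move_linear(tcp(J+[0,0,.05]),ori(0),vel=.1)
robot.move_linear(tcp(J+[-.009,0,.030],17),ori(0,17),vel=.05)
robot.dwell(.3); f0=monitor.observe()["contact_force"]; print(f0.round(2))
for z in np.arange(.020,.0035,-.002):
    robot.move_linear(tcp(J+[-.009,0,z],17),ori(0,17),vel=.02); robot.dwell(.15)
    s=monitor.observe(); f=s["contact_force"]-f0; print(round(z,4),f.round(2))
    if np.linalg.norm(f)>2.0: break
print(s["time"],s["tcp_pos"])
c=cams.camera("scene"); t=cams.camera("top"); cr=lambda c,x,y:cv2.resize(np.ascontiguousarray(c["image"][y:y+150,x:x+150,::-1]),None,fx=2.6,fy=2.6,interpolation=cv2.INTER_CUBIC)
cv2.imwrite("pics/in.png",np.hstack([cr(c,290,50),cr(t,90,110)]))
```

```text
[-0.57  0.02 -1.24]
0.02 [0.77 0.05 0.77]
0.018 [ 0.86 -0.72  0.47]
0.016 [-0.36 -0.25  0.46]
0.014 [ 1.05 -0.03  0.18]
0.012 [ 1.07 -0.19  0.24]
0.01 [-0.51 -0.28  0.15]
0.008 [0.49 0.01 0.96]
0.006 [0.79 0.24 1.92]
39.0083 [0.56809662 0.25338429 0.13040384]
```

View pics/in.png

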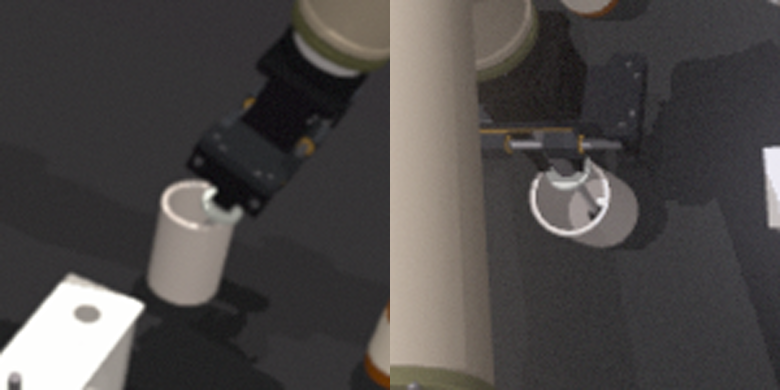

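The rod stands tilted in the jar with the bulb on the floor (contact about 1.9 N) and the jar is upright. Releasing and backing out along the tool axis.

Run:
```python
from h import *
effector.move_gripper(.08,20); robot.dwell(.4)
s=monitor.observe(); d=R.from_quat(s["eef_rot"]).as_matrix()[:,2]
robot.move_linear(s["tcp_pos"]-.13*d,vel=.08)
p=monitor.observe()["tcp_pos"]; robot.goto([p[0]-.05,p[1]+.2,.32],ori(0)); robot.dwell(.3)
s=monitor.observe(); print(s["time"],s["gripper_width"],s["tcp_pos"],s["contact_force"])
c=cams.camera("scene"); t=cams.camera("top"); cr=lambda c,x,y:cv2.resize(np.ascontiguousarray(c["image"][y:y+150,x:x+150,::-1]),None,fx=2.6,fy=2.6,interpolation=cv2.INTER_CUBIC)
cv2.imwrite("pics/end.png",np.hstack([cr(c,290,50),cr(t,90,110)]))
```

```text
43.6333 0.08000087645817859 [0.55665679 0.45206332 0.31958027] [ 0.83654801 -0.42309714 -0.21230871]
```

View pics/end.png

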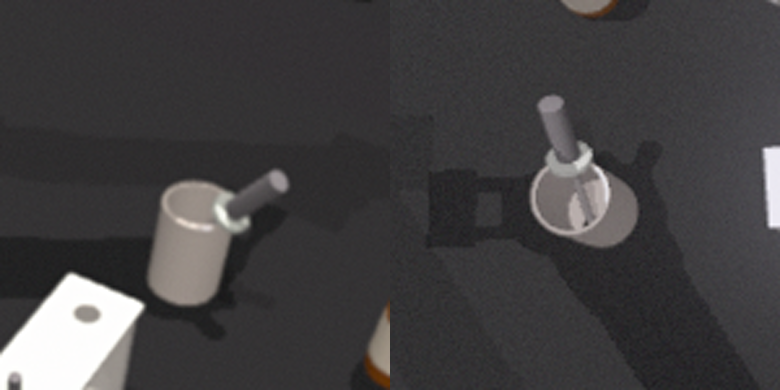

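The jar stands upright, and the rod leans bulb-down over its rim with the grip top at (278,181) in the scene panel, clear of the gripper. Handing in.

Run:
```python
from h import *
c=cams.camera("scene"); 
# tilt estimate: grip end seen in both views, rod length .175
robot.finish_job(); print(monitor.observe()["time"])
```

```text
the job is handed in; nothing more can be done
the job is handed in; nothing more can be done
```

The job is handed in. I took the thick-gripped rod from the rack and stirred just over four turns at 25 mm radius, one more than asked because the dish's x-axis direction was unknown. I then set the rod bulb-first in the tall white jar, leaning, and let go at about 44 s of the 72 s.

**Stirring:** the forces I printed while stirring (three turns) stayed under 10 N. The big ball was 41 mm from its start after three turns. After the last turn, all five balls were still in the dish.

**Jar:** the bulb touched the jar's floor with about 2 N before release. The last picture shows the rod leaning on the rim, the jar standing and the gripper clear.

**Not checked:**
- I judged the rod's final tilt by eye, at roughly 30°, and did not measure it.
- I took no picture of the dish after the release.
- The hand-in gives no verdict, so I don't know the judged result.

The two cameras disagreed by up to 3–8 mm on object positions, which was within what the grasp and fit needed. One script stopped on a print error right after the first small stirring step, and I carried on from there with no effect on the job.

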